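Make up two hand-building kits in a pottery studio

ROBOT

A 6-joint arm with a two-finger parallel gripper is mounted at the origin on the work surface. World frame = base frame: x ahead of the robot, y to its left, z up, the work surface at z = 0. Lengths are in m, angles in degrees, forces in N, time in s.
With the tool pointing down it reaches from about 0.35 to 0.875 m from the base axis. Payload 4.2 kg.
Tool frame: the origin (TCP) lies on the front face of the gripper's body, between the roots of the fingers; the fingertips stand 70 mm ahead of it and the grasp point (between the pads) lies 51 mm ahead of it (r.nose_length is the distance from the TCP to the fingertips, in m); z points along the fingers, y is the direction in which the jaws open and shut (so a half turn about z gives the same grasp; the last joint's range is limited). The gripper opens to 87 mm and grips with 3 to 60 N. Pads are 19 mm wide; open, the fingers measure 117 mm over their backs; the gripper's body (75 mm by 190 mm) begins 51 mm behind the grasp point.
Start: joints at [83.342, 22.042, 0.453, 0, -68.411, -14.817], TCP at [0.229, 0.582, 0.292] pointing down, gripper open.
Joint ranges: [-179.83, 179.83], [-69.29, 118.12], [-61.27, 80.66], [-181.25, 117.63], [-171.15, -9.14], [-177.46, 177.46]. Speed limits (degrees/s): [159.86, 159.86, 180, 180, 180, 180].

INTERFACE

Orientations are given as a 3x3 rotation matrix whose columns are the frame's x, y, z axes.
In Python, from station import telemetry, capture, order, r gives the robot as it stands.
- The arm moves only by the tool drive_tool, never from a script. Its argument "series" is a list of rows, each a list of 4 numbers: the shift along the tool's x, y, z as a fraction of full scale, then the turn about the tool's z as a fraction of full scale. In form: [[dx, dy, dz, turn], ...]. A call has 1 to 10 rows; each row is the pose to reach, as a shift and turn from the pose commanded when the call began, along the tool's axes at that moment; what a row does not reach only later rows make up. Full scale, the value 1, is 0.12 m for a shift and 2 rad for a turn. A row lasts 1/8 s, in which the tool goes at most 62.5 mm and 10.7 degrees, less where a joint would pass 70% of its speed; a pose out of reach is approached as far as the arm can. A call with a number of a shift or a turn outside -1 to 1 is refused whole. A call with a gripper value outside its range is refused whole. "fingers" is the finger opening in mm, from 0 to 87, set as the call begins (left out, the last holds). The fingers move at their own pace and stop on an object; the grip force is fixed at half the most. Time passes only in rows, so rows that repeat a pose let the fingers close. It gives the time, the measured TCP pose, the force and the opening at its end, in the units of the state.
- telemetry.sense(): the state, without advancing time (a new reading comes with each control period).
- capture(name): name is "side" or "top" or "wrist"; returns a dict with "color" (400x640x3 uint8, blue, green, red), "fx", "fy", "cx", "cy" (pixels), "eye" and "attitude" of the camera in the world; the wrist camera has in their place "mount" (4x4, takes a point from camera to tool coordinates, whose origin is the TCP and whose axes are the flange's). Camera axes: x right, y up, looking along -z (the intrinsics and any distortion apply to the point x, -y, -z); pixel columns grow to the right and rows downward; lengths in m; the calibration is good to about 2 mm. A picture is of the moment at which its call begins: read the wrist's pose just before it. There is no depth.
- order.finish_job(): hands the job in, once; it reports no verdict.
The state is a dict: "time_s": time; "joints": joint angles; "joint_velocities": joint speeds; "effort": joint torques, N m; "tcp_pos": TCP position; "ee_rot": TCP orientation; "wrist_force": force on the tool from outside, world axes, zero at the start; "moment": the same for the moment, N m; "gripper_width": opening from 0.0 (shut) to 1.0 (fully open).
Only numpy, scipy, OpenCV 4.12 (cv2) and the standard library are available. Lean on these libraries where they do the work, as an engineer would, in place of code of your own. Each camera call takes 0.05 s, during which the arm holds its last target. There are 200 camera calls.

TASK

Make up two kits for the clay class. Take the ring mould apart by lowering the ring with its loose base over the push-out post until the ring sits down on the post's foot plate and the base stands free on top. The round dish gets the wooden base and the square-footed stamp, and the two-well tray gets the empty ring in its wide well and the large round-footed stamp in its narrow well; lay everything flat or upright on the floor of its dish or well, side by side, and leave the other two stamps where they stand.

Things in the scene. Friction and masses are not known exactly. Their poses are not given: they have to be found in the camera images.
- dish: Round shallow terracotta dish, fixed for the job: 216 mm across, 16 mm high, wall 8 mm, floor 6 mm thick, inner floor 196 mm across. Origin: centre of its underside, on the table; z up.
- tray: Oblong terracotta tray with two wells, fixed for the job: 116 mm along its x, 200 mm along its y, 16 mm high; floor 6 mm thick, walls and the rib between the wells 8 mm thick and as high as the tray. Wide well 100 (x) by 100 (y) mm, centred at y = -42 mm; narrow well 100 (x) by 76 (y) mm, centred at y = +54 mm, both at x = 0. Origin: centre of its underside, on the table; z up.
- post: Push-out post, fixed: upright steel post 34 mm in diameter on a dark round foot plate 90 mm across and 6 mm thick; the post's flat top is 54 mm above the table. Origin: centre of the plate's underside, z up along the post.
- ring: Aluminium ring mould, loose, about 120 g: 68 mm outside diameter, 26 mm high, wall 5 mm; at its lower edge an inward ledge 5 mm high leaves a hole 44 mm across. At the start the wooden base lies in it on the ledge, 9 mm below the rim, with 2.5 mm of play and nothing to grip; the two are moved together by gripping the ring's outside. Origin: centre of its underside, z up.
- disc: Loose base of the ring mould: brown wooden disc 53 mm in diameter and 12 mm thick, about 40 g, resting free in the ring (it just lifts out upwards when pushed from below). Origin: centre of its underside, z up.
- square_stamp: Wooden clay stamp with a square foot 44 by 44 mm, 16 mm thick, and an upright round handle 22 mm in diameter rising from its centre; 68 mm high in all, about 60 g, loose, stands on its foot. Origin: centre of the foot's underside, z up along the handle.
- round_stamp: Large round stamp: the same kind with a round foot 50 mm in diameter, 16 mm thick; same handle (22 mm, top at 68 mm), about 60 g, loose. Origin: centre of the foot's underside, z up.
- small_stamp: Small round stamp, stays where it is: round foot only 32 mm in diameter, 16 mm thick; same handle, top at 68 mm; loose. Origin: centre of the foot's underside, z up.
- bar_stamp: Bar stamp, stays where it is: oblong foot 66 (x) by 24 (y) mm, 16 mm thick; same handle, top at 68 mm; loose. Origin: centre of the foot's underside, z up.
Not all that is in view belongs to the job. What is shaped like the square_stamp but blue or yellow is not meant.

How it is judged (in metres and radians):
On the way:
1. the ring sits on the post's foot plate around the post and the base lies on top of the post, pushed out of the ring (horizontal distance between ring and post below 0.01 m and height (world z) of ring below 0.01 m and angle between each of ring, disc's own z axis and vertical below 0.1 rad and z of disc in the frame of ring above 0.035 m and horizontal distance between disc and post below 0.016 m), for 0.2 s.
At the end, for the whole second after the job is handed in: Base and square stamp on the floor of the round dish; ring on the floor of the wide well, large round stamp on that of the narrow well: undersides within 4 mm of the floor, tilt under 0.1 rad, wholly inside, at rest. Small round and bar stamps upright within 25 mm of their start (z of disc in the frame of dish between 0.002 and 0.01 m and angle between each of disc, square_stamp, ring, round_stamp, small_stamp, bar_stamp's own z axis and vertical below 0.1 rad and linear speed of each of disc, square_stamp, ring, round_stamp below 0.02 m/s and angular speed of each of disc, square_stamp, ring, round_stamp below 0.2 rad/s and horizontal distance between disc and dish below 0.078 m and z of square_stamp in the frame of dish between 0.002 and 0.01 m and horizontal distance between square_stamp and dish below 0.082 m and z of ring in the frame of tray between 0.002 and 0.01 m and x of ring in the frame of tray between -0.02 and 0.02 m and y of ring in the frame of tray between -0.062 and -0.022 m and z of round_stamp in the frame of tray between 0.002 and 0.01 m and x of round_stamp in the frame of tray between -0.029 and 0.029 m and y of round_stamp in the frame of tray between 0.037 and 0.071 m and distance of each of small_stamp, bar_stamp from where it was at the start of the episode below 0.025 m); the robot touches nothing.
It fails at once if the small round stamp or the bar stamp is carried off or knocked over (distance of any of small_stamp, bar_stamp from where it was at the start of the episode above 0.04 m or angle between any of small_stamp, bar_stamp's own z axis and vertical above 0.5 rad).
It also fails if it takes over 125 s, if anything falls off the work surface, if the arm or the gripper's body presses on something with over 40 N, if the wrist force passes 120 N, or if a joint passes its speed limit or range.

## Working session

There is one attempt and no reset: what is moved stays moved. The work goes in short steps, Python scripts to look and compute and a tool call to move; the robot and the scene stay as the last step left them, time stands still between calls to the robot, and variables do not carry over. Pictures are saved under pics/ and viewed, about 12 in all and at most 16, crops included, and the job is handed in when it is done.

Besides the shell and the picture viewer there is one more tool, called after "Emit:" as name(argument=value, ...), one argument or row to a line, values as JSON. drive_tool: Moves the arm, as the interface text tells. Shift numbers are shares of 0.12 m and turn numbers shares of 2 rad, none past 1 either way. Its arguments: {"type":"object","properties":{"series":{"type":"array","items":{"type":"array","items":{"type":"number","minimum":-1,"maximum":1}}},"fingers":{"type":"number"}},"required":["series"]}

```bash
ls; mkdir -p pics; cat > h.py <<'E'
import numpy as np, cv2
from station import telemetry, capture, order, r
def cam(name):
    s=telemetry.sense(); c=capture(name)
    if name=="wrist":
        M=np.array(c["mount"]); R=np.array(s["ee_rot"]); t=np.array(s["tcp_pos"])
        c["A"]=R@M[:3,:3]; c["E"]=R@M[:3,3]+t
    else: c["A"]=np.array(c["attitude"]); c["E"]=np.array(c["eye"])
    return c
def ray(c,u,v,z):
    d=c["A"]@np.array([(u-c["cx"])/c["fx"],-(v-c["cy"])/c["fy"],-1]); E=c["E"]
    return E+d*(z-E[2])/d[2]
def proj(c,p):
    q=c["A"].T@(np.array(p)-c["E"]); return c["cx"]+c["fx"]*q[0]/-q[2], c["cy"]-c["fy"]*q[1]/-q[2]
E
python3 - <<'E'
from h import *
s=telemetry.sense(); print({k:np.round(v,3).tolist() for k,v in s.items()})
for n in("side","top","wrist"):
    c=cam(n); cv2.imwrite(f"pics/{n}0.png",c["color"]); print(n,[k for k in c],c["fx"],c["cx"],c["cy"],c["E"],c["A"].round(3).tolist())
E
```

```text
pics
{'time_s': 0.0, 'joints': [83.343, 22.09, 0.381, -0.029, -68.412, -14.816], 'joint_velocities': [-0.043, 0.049, -0.098, 0.051, -0.092, 0.034], 'effort': [-0.0, -39.067, 18.741, 4.22, 0.011, -0.0], 'tcp_pos': [0.229, 0.581, 0.291], 'ee_rot': [[0.931, -0.366, -0.001], [-0.366, -0.931, -0.002], [0.0, 0.002, -1.0]], 'wrist_force': [-0.236, -0.094, 0.483], 'moment': [0.019, 0.016, 0.043], 'gripper_width': 1.004}
side ['color', 'fx', 'fy', 'cx', 'cy', 'eye', 'attitude', 'A', 'E'] 388.02035221918226 322.17126393568105 194.43744744048922 [ 0.12400623 -0.61843256  0.44250245] [[0.858, 0.245, -0.452], [-0.514, 0.425, -0.745], [0.01, 0.872, 0.49]]
top ['color', 'fx', 'fy', 'cx', 'cy', 'eye', 'attitude', 'A', 'E'] 514.2725583212709 321.4626791969063 201.3735745665634 [0.26318797 0.00208868 1.29378659] [[-0.024, 0.984, -0.175], [-1.0, -0.023, 0.007], [0.003, 0.175, 0.985]]
wrist ['color', 'fx', 'fy', 'cx', 'cy', 'mount', 'A', 'E'] 294.7364816219544 322.99571469744365 200.19335733816098 [0.29447041 0.55518697 0.38481023] [[-0.366, 0.898, 0.244], [-0.931, -0.354, -0.092], [0.004, -0.261, 0.965]]
```

View pics/top0.png

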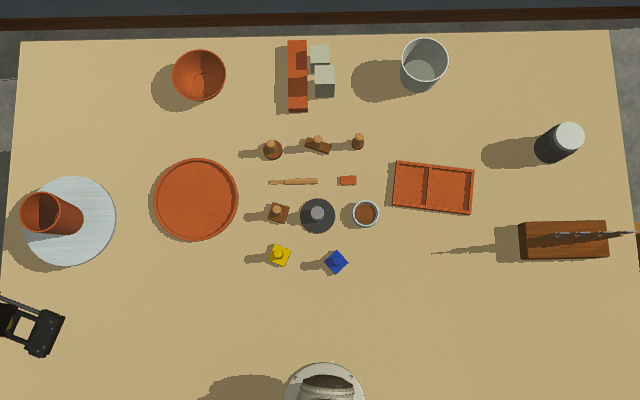

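View pics/side0.png

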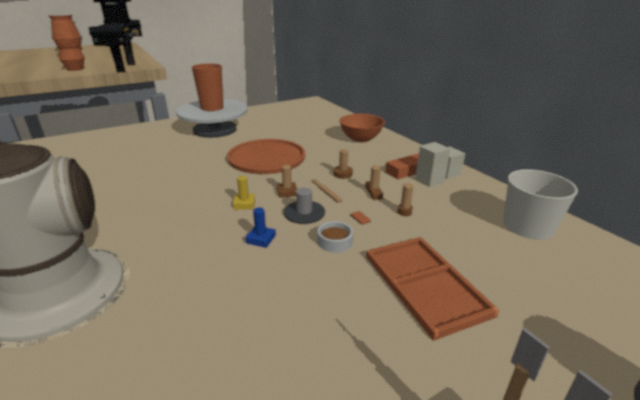

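Top view shows: dish (196,199), tray (433,188), post (318,215), ring (365,213), with the stamps around them. Square stamp candidates are brown (278,212), yellow (280,255) and blue (337,262). The brown one fits, because blue and yellow are excluded. For the large round stamp, the candidates are (273,149) and the small one at (358,141). The bar stamp is at (317,145). I'll confirm these in an enlarged crop.

```bash
python3 - <<'E'
from h import *
c=cv2.imread("pics/top0.png"); cv2.imwrite("pics/crop0.png",cv2.resize(c[125:285,235:395],None,fx=3.7,fy=3.7,interpolation=cv2.INTER_CUBIC))
C=cam("top")
h=cv2.cvtColor(c,cv2.COLOR_BGR2HSV); 
for n,u,v,z in [("dish",196,199,.016),("tray",433,188,.016),("post",318,212,.054),("ring",365,213,.026),("sq",278,210,.068),("rnd",271,145,.068),("bar",318,140,.068),("small",358,137,.068)]:
    print(n,ray(C,u,v,z).round(3))
m=cv2.inRange(h,(3,150,120),(12,255,255)); n,l,st,ce=cv2.connectedComponentsWithStats(m)
for i in range(1,n):
    if st[i,4]>800:
        cs,_=cv2.findContours((l==i).astype(np.uint8),0,2); k=max(cs,key=cv2.contourArea); R=cv2.minAreaRect(k)
        b=np.array([ray(C,*p,.016) for p in cv2.boxPoints(R)]); print(st[i],ce[i].round(1),b.mean(0).round(4),np.linalg.norm(b[0]-b[1]).round(3),np.linalg.norm(b[1]-b[2]).round(3),b.round(3)[:,:2].tolist())
E
```

```text
dish [0.504 0.309 0.016]
tray [ 0.518 -0.291  0.016]
post [0.457 0.002 0.054]
ring [ 0.457 -0.115  0.026]
sq [0.462 0.099 0.068]
rnd [0.625 0.115 0.068]
bar [ 0.635 -0.002  0.068]
small [ 0.641 -0.101  0.068]
[ 172   49   54   52 1270] [190.2  76.6] [0.8376 0.3099 0.016 ] 0.142 0.142 [[0.837, 0.407], [0.941, 0.31], [0.837, 0.213], [0.735, 0.31]]
[ 153  158   85   83 5267] [194.  199.6] [0.5053 0.312  0.016 ] 0.215 0.211 [[0.613, 0.421], [0.608, 0.207], [0.398, 0.206], [0.402, 0.414]]
[ 392  160   82   54 2978] [431.5 187.1] [ 0.5219 -0.2921  0.016 ] 0.115 0.203 [[0.48, -0.183], [0.594, -0.202], [0.563, -0.403], [0.45, -0.381]]
[ 19 192  64  41 988] [ 46.8 213.6] [0.4853 0.6771 0.016 ] 0.155 0.104 [[0.523, 0.766], [0.549, 0.614], [0.448, 0.589], [0.422, 0.74]]
```

View pics/crop0.png

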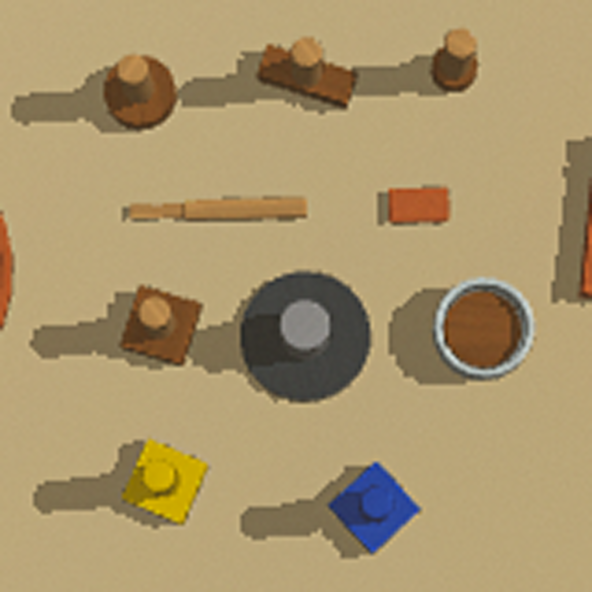

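The crop confirms it. The square stamp is brown with its handle top at (277,209), and the large round stamp is at (271,144). The ring is at (366,214) and the post at (317,213), with the bar and small stamps at (318,140) and (358,137). The tray's narrow well faces world +y. First I'll align the tool with the world axes, then move over the ring.

Emit:
drive_tool(
  series=[
    [0,0,0,-0.187],
    [0,0,0,-0.187],
    [0,0,0,-0.187],
    [0,0,0,-0.187],
  ],
  fingers=87,
)

```text
time_s: 0.7
tcp_pos: [0.2288, 0.5815, 0.2921]
ee_rot: [[1.0, -0.003, -0.0], [-0.003, -1.0, -0.0], [-0.0, 0.0, -1.0]]
wrist_force: [0.2, -0.3, -0.3]
gripper_width: 0.993
```

Emit:
drive_tool(
  series=[
    [0.5,0.5,0,0],
    [0.95,0.97,0,0],
    [0.95,0.97,0,0],
    [0.95,0.97,0,0],
  ],
)

```text
time_s: 1.2
tcp_pos: [0.3442, 0.4633, 0.2926]
ee_rot: [[1.0, -0.006, 0.0], [-0.006, -1.0, 0.0], [0.0, -0.0, -1.0]]
wrist_force: [-0.4, 0.5, -0.0]
gripper_width: 1.0
```

Emit:
drive_tool(
  series=[
    [0.5,0.5,0,0],
    [0.94,1,0,0],
    [0.94,1,0,0],
    [0.94,1,0,0],
  ],
)

```text
time_s: 1.7
tcp_pos: [0.4564, 0.344, 0.2921]
ee_rot: [[1.0, -0.005, -0.0], [-0.005, -1.0, -0.0], [-0.0, 0.0, -1.0]]
wrist_force: [0.0, 0.9, -0.7]
gripper_width: 0.997
```

Emit:
drive_tool(
  series=[
    [0,0.5,0,0],
    [0,1,0,0],
    [0,1,0,0],
  ],
)

```text
time_s: 2.08
tcp_pos: [0.4543, 0.2234, 0.2926]
ee_rot: [[1.0, -0.004, -0.0], [-0.004, -1.0, 0.0], [-0.0, -0.0, -1.0]]
wrist_force: [0.5, 1.2, -0.6]
gripper_width: 0.998
```

Emit:
drive_tool(
  series=[
    [0,0.5,0,0],
    [0,1,0,0],
    [0,1,0,0],
  ],
)

```text
time_s: 2.45
tcp_pos: [0.4549, 0.104, 0.2925]
ee_rot: [[1.0, -0.004, 0.0], [-0.004, -1.0, 0.0], [0.0, -0.0, -1.0]]
wrist_force: [1.1, 0.4, 0.8]
gripper_width: 1.002
```

Emit:
drive_tool(
  series=[
    [0,0.5,0,0],
    [0,1,0,0],
    [0,1,0,0],
  ],
)

```text
time_s: 2.82
tcp_pos: [0.4556, -0.0159, 0.2923]
ee_rot: [[1.0, -0.004, 0.0], [-0.004, -1.0, 0.0], [0.0, -0.0, -1.0]]
wrist_force: [0.3, 0.1, -0.3]
gripper_width: 1.001
```

Emit:
drive_tool(
  series=[
    [0,0.4,0,0],
    [0,0.8,0,0],
    [0,0.8,0,0],
    [0,0.8,0,0],
  ],
)

```text
time_s: 3.32
tcp_pos: [0.4559, -0.1094, 0.2922]
ee_rot: [[1.0, 0.001, 0.0], [0.001, -1.0, 0.0], [0.0, -0.0, -1.0]]
wrist_force: [0.1, -0.4, -0.4]
gripper_width: 1.002
```

```bash
python3 - <<'E'
from h import *
c=cam("wrist"); cv2.imwrite("pics/w1.png",c["color"]); print(c["E"])
for p in [(.457,.002,.054),(.457,-.115,.026),(.462,.099,.068)]: print(proj(c,p))
np.save("w1.npy",{k:c[k] for k in("A","E","fx","fy","cx","cy")},allow_pickle=True)
E
```

```text
[ 0.52660498 -0.10948994  0.385697  ]
(np.float64(225.3841706123128), np.float64(183.21995042610618))
(np.float64(326.99492831203463), np.float64(178.62527697577943))
(np.float64(132.43360094617134), np.float64(181.32962631531245))
```

View pics/w1.png

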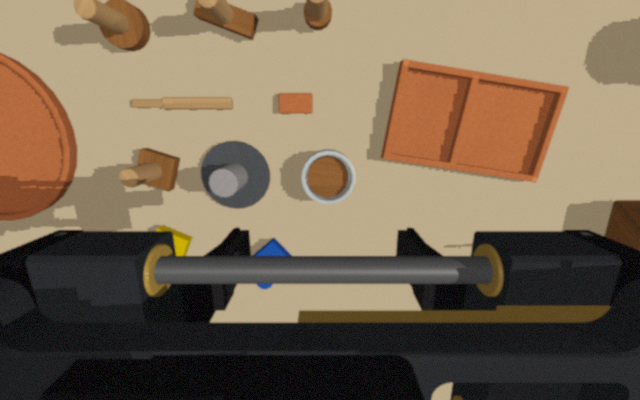

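The wrist image shows the ring at (328,177), post top (228,181), plate centre (236,175) and tray corners (405,62), (566,88), (537,180), (384,158). All match the predicted projections to within about 3 px. Next I'll fit them more precisely.

```bash
python3 - <<'E'
from h import *
c=np.load("w1.npy",allow_pickle=True).item(); im=cv2.imread("pics/w1.png"); h=cv2.cvtColor(im,cv2.COLOR_BGR2HSV)
def big(m,roi):
    z=np.zeros_like(m); x0,y0,x1,y1=roi; z[y0:y1,x0:x1]=m[y0:y1,x0:x1]
    k=max(cv2.findContours(z,0,1)[0],key=cv2.contourArea); return cv2.convexHull(k)
def circ(k,z,n):
    p=np.array([ray(c,*q,z)[:2] for q in k[:,0,:]]); A=np.c_[2*p,np.ones(len(p))]; s=np.linalg.lstsq(A,(p**2).sum(1),rcond=None)[0]
    print(n,s[:2].round(4),"d",2*np.sqrt(s[2]+s[:2]@s[:2]).round(4))
# ring rim: low saturation bright
circ(big(cv2.inRange(h,(0,0,90),(180,60,255)),(295,140,365,215)),.026,"ring")
circ(big(cv2.inRange(h,(3,110,40),(25,255,200)),(305,152,350,202)),.017,"disc")
circ(big(cv2.inRange(h,(0,0,0),(180,90,105)),(195,135,280,215)),.006,"plate(+)")
circ(big(cv2.inRange(h,(0,0,115),(180,50,255)),(195,150,260,205)),.054,"posttop?")
k=big(cv2.inRange(h,(3,150,90),(13,255,255)),(375,50,580,195)); R=cv2.minAreaRect(k); q=cv2.approxPolyDP(k,6,True)[:,0,:]
b=np.array([ray(c,*p,.016)[:2] for p in q]); print(q.tolist(),b.round(4).tolist(),b.mean(0).round(4)); 
print([np.linalg.norm(b[i]-b[i-1]).round(4) for i in range(len(b))])
for n,p in [("sq",(130,177)),("rnd",(90,10))]: print(n,ray(c,*p,.068).round(4))
print(im[181,228],im[175,255],im[177,303])
E
```

```text
ring [ 0.4586 -0.1164] d 0.0706
disc [ 0.4578 -0.1155] d 0.0508
plate(+) [0.4578 0.005 ] d 0.088
posttop? [ 0.4598 -0.0012] d 0.042
[[401, 62], [566, 87], [535, 180], [383, 157]] [[0.5918, -0.1999], [0.5649, -0.3963], [0.4534, -0.3808], [0.4826, -0.1851]] [ 0.5232 -0.2905]
[np.float64(0.1102), np.float64(0.1982), np.float64(0.1125), np.float64(0.1979)]
sq [0.4668 0.1008 0.068 ]
rnd [0.6277 0.1114 0.068 ]
[147 149 153] [77 77 75] [180 183 183]
```

Emit:
drive_tool(
  series=[
    [0.02,0.055,0.4,0],
    [0.02,0.055,0.8,0],
    [0.02,0.055,1,0],
    [0.02,0.055,1,0],
  ],
)

```text
time_s: 3.88
tcp_pos: [0.4569, -0.1162, 0.1708]
ee_rot: [[1.0, 0.002, -0.004], [0.002, -1.0, -0.0], [-0.004, 0.0, -1.0]]
wrist_force: [-0.5, -0.3, 0.3]
gripper_width: 0.998
```

Emit:
drive_tool(
  series=[
    [0,0,0.25,0],
    [0,0,0.5,0],
    [0,0,0.75,0],
    [0,0,0.75,0],
    [0,0,0.75,0],
  ],
)

```text
time_s: 4.5
tcp_pos: [0.459, -0.117, 0.0839]
ee_rot: [[1.0, 0.001, 0.003], [0.001, -1.0, -0.0], [0.003, 0.0, -1.0]]
wrist_force: [0.6, 0.9, -0.3]
gripper_width: 1.001
```

Emit:
drive_tool(
  series=[
    [0,0,0,0],
    [0,0,0,0],
    [0,0,0,0],
    [0,0,0,0],
    [0,0,0,0],
    [0,0,0,0],
  ],
  fingers=50,
)

```text
time_s: 5.25
tcp_pos: [0.4577, -0.1175, 0.0829]
ee_rot: [[1.0, -0.001, 0.001], [-0.001, -1.0, -0.0], [0.001, 0.0, -1.0]]
wrist_force: [-1.7, 1.3, 5.8]
gripper_width: 0.755
```

Emit:
drive_tool(
  series=[
    [0,0,-0.3,0],
    [0,0,-0.6,0],
    [0,0,-1,0],
    [0,0,-1,0],
    [0,0,-1,0],
  ],
)

```text
time_s: 5.88
tcp_pos: [0.4564, -0.1175, 0.2014]
ee_rot: [[1.0, -0.002, -0.002], [-0.002, -1.0, 0.001], [-0.002, -0.001, -1.0]]
wrist_force: [-0.6, -0.8, -2.5]
gripper_width: 0.759
```

```bash
python3 - <<'E'
from h import *
c=cam("wrist"); cv2.imwrite("pics/w2.png",c["color"]); p=proj(c,(.458,.002,.054)); print(p)
np.save("w2.npy",{k:c[k] for k in("A","E","fx","fy","cx","cy")},allow_pickle=True)
u,v=map(int,p); x0=max(u-100,0); y0=max(v-75,0); print(x0,y0); cv2.imwrite("pics/w2c.png",cv2.resize(c["color"][y0:y0+150,x0:x0+200],None,fx=4,fy=4,interpolation=cv2.INTER_CUBIC))
E
```

```text
(np.float64(181.7927906448529), np.float64(204.57885733142166))
81 129
```

View pics/w2c.png

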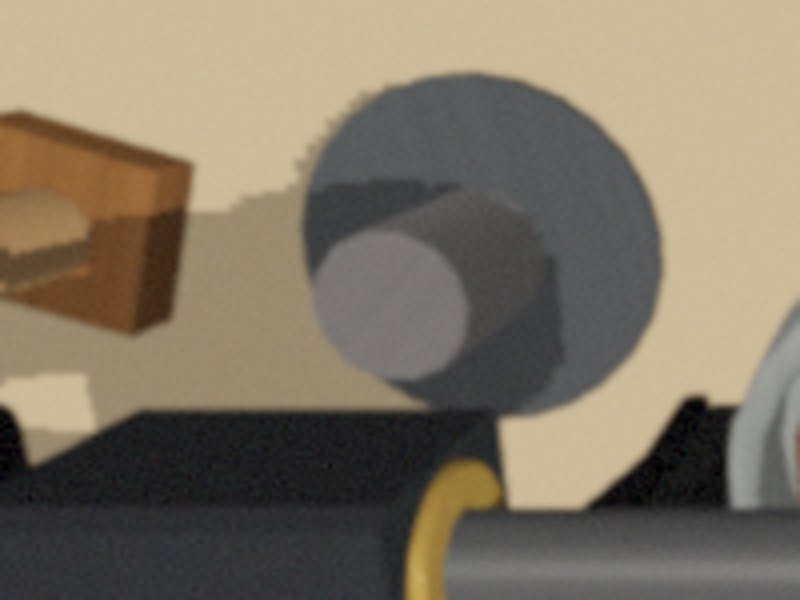

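Post top ellipse: centre at crop (391,307). Plate ellipse: centre at crop (482,245).

```bash
python3 - <<'E'
from h import *
c=np.load("w2.npy",allow_pickle=True).item()
f=lambda U,V,z:ray(c,81+U/4-.375,129+V/4-.375,z).round(4)
print(f(391,307,.054),f(482,245,.006), f(314,307,.054)-f(469,307,.054), f(303,245,.006)-f(662,245,.006))
print(c["E"])
E
```

```text
[0.4573 0.005  0.054 ] [0.4595 0.0045 0.006 ] [0.    0.033 0.   ] [0.0002 0.0902 0.    ]
[ 0.52733655 -0.11780505  0.29474425]
```

Emit:
drive_tool(
  series=[
    [0.01,-0.4,0,0],
    [0.01,-0.8,0,0],
    [0.01,-1,0,0],
    [0.01,-1,0,0],
    [0.01,-1,0,0],
  ],
)

```text
time_s: 6.55
tcp_pos: [0.4581, 0.002, 0.2011]
ee_rot: [[1.0, -0.001, -0.003], [-0.001, -1.0, -0.001], [-0.003, 0.001, -1.0]]
wrist_force: [-0.7, 0.0, -1.1]
gripper_width: 0.755
```

Emit:
drive_tool(
  series=[
    [0,-0.02,0.2,0],
    [0,-0.02,0.35,0],
    [0,-0.02,0.35,0],
    [0,-0.02,0.35,0],
    [0,-0.02,0.35,0],
  ],
)

```text
time_s: 7.18
tcp_pos: [0.4592, 0.0047, 0.161]
ee_rot: [[1.0, -0.001, 0.002], [-0.001, -1.0, 0.0], [0.002, -0.0, -1.0]]
wrist_force: [-0.3, 0.0, -1.4]
gripper_width: 0.754
```

```bash
python3 - <<'E'
from h import *
print(telemetry.sense()["tcp_pos"])
c=cam("side"); u,v=map(int,proj(c,(.458,.0045,.06))); print(u,v); cv2.imwrite("pics/s3c.png",cv2.resize(c["color"][v-50:v+50,u-65:u+65],None,fx=6,fy=6,interpolation=cv2.INTER_CUBIC))
E
```

```text
[0.45919876 0.00466498 0.16100465]
303 188
```

View pics/s3c.png

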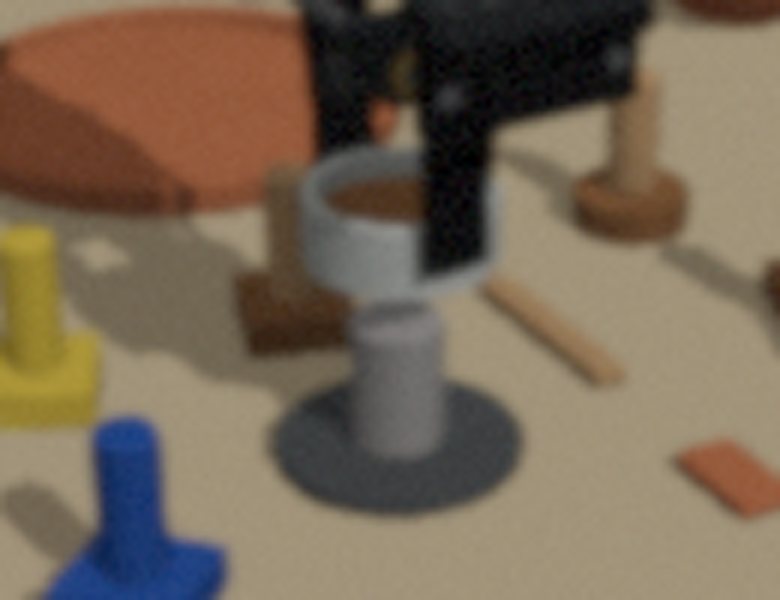

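The side view shows the ring level and centred over the post to within about 1 px. Lowering it now.

Emit:
drive_tool(
  series=[
    [0,0,0.1,0],
    [0,0,0.2,0],
    [0,0,0.3,0],
    [0,0,0.4,0],
    [0,0,0.48,0],
    [0,0,0.54,0],
    [0,0,0.58,0],
    [0,0,0.6,0],
    [0,0,0.6,0],
    [0,0,0.6,0],
  ],
)

```text
time_s: 8.48
tcp_pos: [0.4588, 0.0048, 0.0888]
ee_rot: [[1.0, -0.001, 0.001], [-0.001, -1.0, 0.0], [0.001, -0.0, -1.0]]
wrist_force: [-2.7, -0.6, 6.2]
gripper_width: 0.758
```

Emit:
drive_tool(
  series=[
    [0,0,0,0],
    [0,0,0,0],
    [0,0,0,0],
    [0,0,0,0],
  ],
  fingers=87,
)

```text
time_s: 8.98
tcp_pos: [0.4587, 0.0048, 0.0881]
ee_rot: [[1.0, -0.001, -0.0], [-0.001, -1.0, -0.0], [-0.0, 0.0, -1.0]]
wrist_force: [-0.0, 0.5, -0.5]
gripper_width: 0.991
```

Emit:
drive_tool(
  series=[
    [0,0,-0.3,0],
    [0,0,-0.7,0],
    [0,0,-1,0],
    [0,0,-1,0],
    [0,0,-1,0],
  ],
)

```text
time_s: 9.6
tcp_pos: [0.4581, 0.0047, 0.2076]
ee_rot: [[1.0, -0.001, -0.001], [-0.001, -1.0, -0.0], [-0.001, 0.0, -1.0]]
wrist_force: [-0.5, -0.4, -1.0]
gripper_width: 0.997
```

```bash
python3 - <<'E'
from h import *
print(telemetry.sense()["tcp_pos"])
c=cam("side"); u,v=map(int,proj(c,(.458,.0045,.06))); a=cv2.resize(c["color"][v-45:v+45,u-50:u+50],None,fx=4,fy=4,interpolation=cv2.INTER_CUBIC)
c=cam("wrist"); cv2.imwrite("pics/w4.png",c["color"]); np.save("w4.npy",{k:c[k] for k in("A","E","fx","fy","cx","cy")},allow_pickle=True)
u,v=map(int,proj(c,(.458,.0045,.066))); print(u,v,u-50,v-45); b=cv2.resize(c["color"][v-45:v+45,u-50:u+50],None,fx=4,fy=4,interpolation=cv2.INTER_CUBIC)
cv2.imwrite("pics/c4.png",np.hstack([a,b]))
E
```

```text
[0.45805283 0.00466951 0.20758882]
322 208 272 163
```

View pics/c4.png

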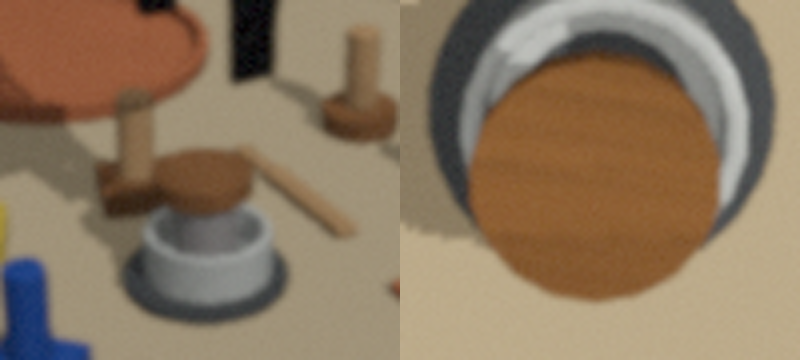

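The ring sits on the foot plate and the base lies flat and centred on the post. Now I'll pick the base.

Emit:
drive_tool(
  series=[
    [0.01,0,0.25,0],
    [0.01,0,0.45,0],
    [0.01,0,0.6,0],
    [0.01,0,0.67,0],
    [0.01,0,0.67,0],
    [0.01,0,0.67,0],
  ],
)

```text
time_s: 10.45
tcp_pos: [0.4603, 0.0049, 0.1283]
ee_rot: [[1.0, -0.001, 0.001], [-0.001, -1.0, 0.0], [0.001, -0.0, -1.0]]
wrist_force: [-1.1, -0.1, -0.1]
gripper_width: 0.999
```

Emit:
drive_tool(
  series=[
    [0,0,0,0],
    [0,0,0,0],
    [0,0,0,0],
    [0,0,0,0],
    [0,0,0,0],
    [0,0,0,0],
    [0,0,0,0],
  ],
  fingers=35,
)

```text
time_s: 11.32
tcp_pos: [0.46, 0.0048, 0.1279]
ee_rot: [[1.0, -0.001, 0.0], [-0.001, -1.0, -0.0], [0.0, 0.0, -1.0]]
wrist_force: [0.4, 0.0, 2.1]
gripper_width: 0.594
```

Emit:
drive_tool(
  series=[
    [0,0,-0.2,0],
    [0,0,-0.5,0],
    [0,0,-0.8,0],
    [0,0,-0.8,0],
    [0,0,-0.8,0],
  ],
)

```text
time_s: 11.95
tcp_pos: [0.4592, 0.0047, 0.2231]
ee_rot: [[1.0, -0.001, -0.002], [-0.001, -1.0, 0.0], [-0.002, -0.0, -1.0]]
wrist_force: [-0.2, -1.2, -0.7]
gripper_width: 0.595
```

Emit:
drive_tool(
  series=[
    [0.2,-0.4,0,0],
    [0.38,-0.8,0,0],
    [0.38,-1,0,0],
    [0.38,-1,0,0],
  ],
)

```text
time_s: 12.45
tcp_pos: [0.5051, 0.1259, 0.2218]
ee_rot: [[1.0, 0.001, -0.003], [0.001, -1.0, -0.002], [-0.003, 0.002, -1.0]]
wrist_force: [-0.8, -0.0, -0.6]
gripper_width: 0.595
```

```bash
python3 - <<'E'
from h import *
s=telemetry.sense();print(s["tcp_pos"],s["gripper_width"])
c=cam("wrist"); cv2.imwrite("pics/w5.png",c["color"]); np.save("w5.npy",{k:c[k] for k in("A","E","fx","fy","cx","cy")},allow_pickle=True)
c2=cam("top"); h=cv2.cvtColor(c2["color"],cv2.COLOR_BGR2HSV)
print("dish px",proj(c,(.505,.311,.016)))
E
```

```text
[0.50508784 0.12585602 0.22182773] 0.5954114591354333
dish px (np.float64(144.07343654011711), np.float64(189.93796593445757))
```

View pics/w5.png

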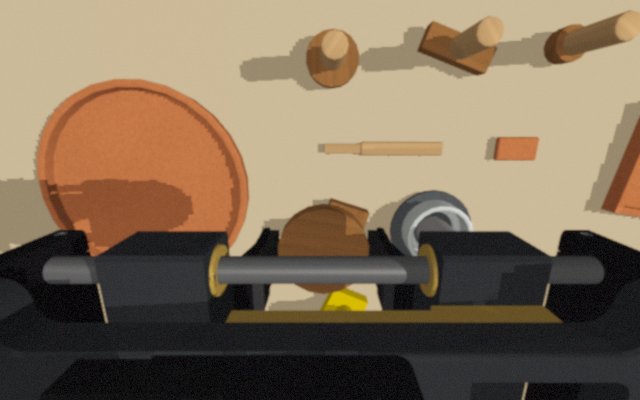

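Base held. The dish centre appears at (143,~190), matching the estimate. Placing the base in the dish's near half.

Emit:
drive_tool(
  series=[
    [0,-0.4,0,0],
    [0,-0.8,0,0],
    [0,-1,0,0],
    [0,-1,0,0],
  ],
)

```text
time_s: 13.05
tcp_pos: [0.5055, 0.2451, 0.2233]
ee_rot: [[1.0, 0.0, -0.001], [0.0, -1.0, -0.001], [-0.001, 0.001, -1.0]]
wrist_force: [0.2, -0.6, 0.1]
gripper_width: 0.601
```

Emit:
drive_tool(
  series=[
    [0,-0.16,0.3,0],
    [0,-0.16,0.6,0],
    [0,-0.16,0.9,0],
    [0,-0.16,0.9,0],
    [0,-0.16,0.9,0],
    [0,-0.16,0.9,0],
  ],
)

```text
time_s: 13.8
tcp_pos: [0.5066, 0.2642, 0.1178]
ee_rot: [[1.0, -0.001, 0.003], [-0.001, -1.0, 0.002], [0.003, -0.002, -1.0]]
wrist_force: [-0.1, 0.5, -1.4]
gripper_width: 0.595
```

Emit:
drive_tool(
  series=[
    [0,0,0.1,0],
    [0,0,0.2,0],
    [0,0,0.28,0],
    [0,0,0.28,0],
    [0,0,0.28,0],
    [0,0,0.28,0],
  ],
)

```text
time_s: 14.55
tcp_pos: [0.5058, 0.2641, 0.0825]
ee_rot: [[1.0, -0.001, 0.0], [-0.001, -1.0, 0.0], [0.0, -0.0, -1.0]]
wrist_force: [0.2, 0.7, -0.6]
gripper_width: 0.596
```

Emit:
drive_tool(
  series=[
    [0,0,0.015,0],
    [0,0,0.015,0],
    [0,0,0.015,0],
  ],
)

```text
time_s: 14.92
tcp_pos: [0.5057, 0.264, 0.0805]
ee_rot: [[1.0, -0.001, 0.0], [-0.001, -1.0, 0.0], [0.0, -0.0, -1.0]]
wrist_force: [0.5, -0.3, -0.8]
gripper_width: 0.599
```

Emit:
drive_tool(
  series=[
    [0,0,0,0],
    [0,0,0,0],
    [0,0,0,0],
  ],
  fingers=60,
)

```text
time_s: 15.3
tcp_pos: [0.5058, 0.264, 0.0805]
ee_rot: [[1.0, -0.001, 0.0], [-0.001, -1.0, 0.0], [0.0, -0.0, -1.0]]
wrist_force: [-0.3, -0.2, -0.3]
gripper_width: 0.685
```

Emit:
drive_tool(
  series=[
    [0,0,-0.2,0],
    [0,0,-0.5,0],
    [0,0,-0.9,0],
    [0,0,-0.9,0],
  ],
)

```text
time_s: 15.8
tcp_pos: [0.5075, 0.2654, 0.1929]
ee_rot: [[1.0, 0.0, 0.008], [-0.0, -1.0, 0.006], [0.008, -0.006, -1.0]]
wrist_force: [-0.1, 0.0, -0.3]
gripper_width: 0.691
```

Emit:
drive_tool(
  series=[
    [-0.35,0.4,0,0],
    [-0.35,0.8,0,0],
    [-0.35,1,0,0],
    [-0.35,1,0,0],
    [-0.35,1,0,0],
  ],
)

```text
time_s: 16.42
tcp_pos: [0.4637, 0.1443, 0.1881]
ee_rot: [[1.0, -0.001, -0.0], [-0.001, -1.0, -0.0], [-0.0, 0.0, -1.0]]
wrist_force: [-0.0, -0.2, 1.4]
gripper_width: 0.689
```

```bash
python3 - <<'E'
from h import *
s=telemetry.sense();print(s["tcp_pos"],s["gripper_width"])
c=cam("wrist"); cv2.imwrite("pics/w6.png",c["color"]); np.save("w6.npy",{k:c[k] for k in("A","E","fx","fy","cx","cy")},allow_pickle=True)
print(proj(c,(.465,.1,.068)),proj(c,(.505,.264,.018)))
E
```

```text
[0.46374226 0.14434535 0.18814039] 0.6894446866201439
(np.float64(380.589985355794), np.float64(214.7999777951408)) (np.float64(187.71220230815578), np.float64(154.79042562242194))
```

View pics/w6.png

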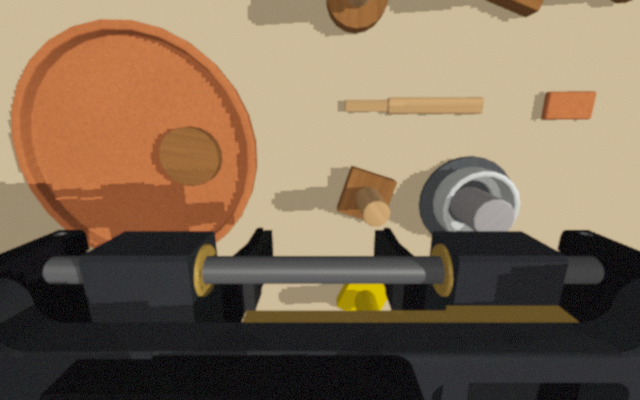

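The base lies flat in the dish at (190,155), as predicted. The square stamp's brown handle top is at (376,213), which puts it at (0.466, 0.1033).

Emit:
drive_tool(
  series=[
    [0.02,0.2,0,0],
    [0.02,0.34,0,0],
    [0.02,0.34,0,0],
    [0.02,0.34,0.25,0],
    [0.02,0.34,0.5,0],
    [0.02,0.34,0.775,0],
    [0.02,0.34,0.775,0],
    [0.02,0.34,0.775,0],
  ],
)

```text
time_s: 17.48
tcp_pos: [0.4668, 0.1039, 0.0963]
ee_rot: [[1.0, 0.0, 0.002], [0.0, -1.0, 0.001], [0.002, -0.001, -1.0]]
wrist_force: [0.1, -0.2, -0.6]
gripper_width: 0.692
```

Emit:
drive_tool(
  series=[
    [0,0,0,0],
    [0,0,0,0],
    [0,0,0,0],
    [0,0,0,0],
    [0,0,0,0],
    [0,0,0,0],
    [0,0,0,0],
  ],
  fingers=8,
)

```text
time_s: 18.35
tcp_pos: [0.466, 0.1032, 0.0956]
ee_rot: [[1.0, -0.001, 0.0], [-0.001, -1.0, -0.0], [0.0, 0.0, -1.0]]
wrist_force: [-1.3, 0.3, 2.4]
gripper_width: 0.247
```

Emit:
drive_tool(
  series=[
    [0,0,-0.2,0],
    [0,0,-0.5,0],
    [0,0,-0.8,0],
    [0,0,-0.8,0],
    [0,0,-0.8,0],
  ],
)

```text
time_s: 18.98
tcp_pos: [0.4653, 0.1029, 0.1907]
ee_rot: [[1.0, -0.001, -0.001], [-0.001, -1.0, -0.0], [-0.001, 0.0, -1.0]]
wrist_force: [-0.1, -0.2, -2.0]
gripper_width: 0.242
```

Emit:
drive_tool(
  series=[
    [0.2,-0.4,0,0],
    [0.33,-0.8,0,0],
    [0.33,-1,0,0],
    [0.33,-1,0,0],
  ],
)

```text
time_s: 19.48
tcp_pos: [0.5048, 0.224, 0.1897]
ee_rot: [[1.0, 0.001, -0.003], [0.001, -1.0, -0.002], [-0.003, 0.002, -1.0]]
wrist_force: [-0.8, 0.2, -1.2]
gripper_width: 0.243
```

Emit:
drive_tool(
  series=[
    [0,-0.4,0,0],
    [0,-0.8,0,0],
    [0,-1,0,0],
    [0,-1,0,0],
    [0,-1,0,0],
  ],
)

```text
time_s: 20.1
tcp_pos: [0.5053, 0.3416, 0.191]
ee_rot: [[1.0, -0.002, -0.002], [-0.002, -1.0, -0.001], [-0.002, 0.001, -1.0]]
wrist_force: [-0.3, -0.7, -1.3]
gripper_width: 0.24
```

```bash
python3 - <<'E'
from h import *
s=telemetry.sense();print(s["tcp_pos"],s["gripper_width"])
E
```

```text
[0.50534695 0.34164727 0.19095484] 0.23977566303480927
```

Emit:
drive_tool(
  series=[
    [0,-0.13,0.1,0],
    [0,-0.13,0.3,0],
    [0,-0.13,0.5,0],
    [0,-0.13,0.65,0],
    [0,-0.13,0.72,0],
    [0,-0.13,0.74,0],
    [0,-0.13,0.74,0],
    [0,-0.13,0.74,0],
  ],
)

```text
time_s: 21.1
tcp_pos: [0.5061, 0.3591, 0.1035]
ee_rot: [[1.0, -0.001, 0.001], [-0.001, -1.0, 0.001], [0.001, -0.001, -1.0]]
wrist_force: [0.2, 0.5, -0.6]
gripper_width: 0.243
```

Emit:
drive_tool(
  series=[
    [0,0,0,0],
    [0,0,0,0],
    [0,0,0,0],
    [0,0,0,0],
  ],
  fingers=50,
)

```text
time_s: 21.6
tcp_pos: [0.5058, 0.3588, 0.1027]
ee_rot: [[1.0, -0.001, 0.0], [-0.001, -1.0, 0.0], [0.0, -0.0, -1.0]]
wrist_force: [0.5, 0.3, -0.1]
gripper_width: 0.554
```

Emit:
drive_tool(
  series=[
    [0,0,-0.2,0],
    [0,0,-0.6,0],
    [0,0,-0.9,0],
    [0,0,-0.9,0],
  ],
)

```text
time_s: 22.1
tcp_pos: [0.507, 0.3599, 0.2146]
ee_rot: [[1.0, -0.0, 0.006], [-0.0, -1.0, 0.006], [0.006, -0.006, -1.0]]
wrist_force: [0.3, 0.2, 0.4]
gripper_width: 0.573
```

Emit:
drive_tool(
  series=[
    [0,0.4,0,0],
    [0,0.8,0,0],
    [0,1,0,0],
    [0,1,0,0],
  ],
  fingers=87,
)

```text
time_s: 22.6
tcp_pos: [0.5056, 0.2374, 0.2102]
ee_rot: [[1.0, -0.003, -0.001], [-0.003, -1.0, -0.001], [-0.001, 0.001, -1.0]]
wrist_force: [0.7, -0.3, 0.3]
gripper_width: 0.938
```

Emit:
drive_tool(
  series=[
    [-0.2,0.4,0,0],
    [-0.39,0.8,0,0],
    [-0.39,1,0,0],
    [-0.39,1,0,0],
  ],
)

```text
time_s: 23.1
tcp_pos: [0.4589, 0.1186, 0.2107]
ee_rot: [[1.0, -0.002, 0.0], [-0.002, -1.0, 0.0], [0.0, -0.0, -1.0]]
wrist_force: [-1.0, 0.4, 0.2]
gripper_width: 1.001
```

Emit:
drive_tool(
  series=[
    [0,0.4,0,0],
    [0,0.8,0,0],
    [0,0.93,0,0],
    [0,0.93,0,0],
    [0,0.93,0,0],
  ],
)

```text
time_s: 23.72
tcp_pos: [0.4593, 0.0084, 0.2106]
ee_rot: [[1.0, 0.0, 0.0], [0.0, -1.0, 0.0], [0.0, -0.0, -1.0]]
wrist_force: [-0.3, 0.0, 0.1]
gripper_width: 1.002
```

```bash
python3 - <<'E'
from h import *
s=telemetry.sense();print(s["tcp_pos"],s["gripper_width"])
c=cam("wrist"); u,v=map(int,proj(c,(.458,.0045,.04))); print(u,v,u-50,v-45); b=cv2.resize(c["color"][v-45:v+45,u-50:u+50],None,fx=4,fy=4)
d=cam("top"); t=cv2.resize(d["color"][150:240,146:246],None,fx=4,fy=4)
np.save("w7.npy",{k:c[k] for k in("A","E","fx","fy","cx","cy")},allow_pickle=True)
cv2.imwrite("pics/c7.png",np.hstack([t,b]))
E
```

```text
[0.45934373 0.00836881 0.21063316] 1.0022255817461665
326 200 276 155
```

View pics/c7.png

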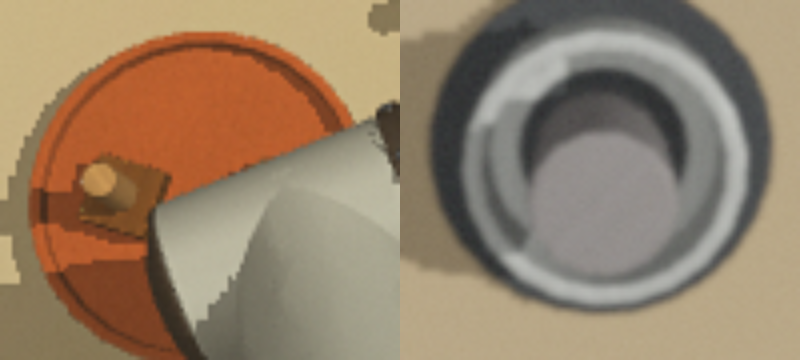

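Square stamp stands upright in the dish. The ring rim centre is at about (327,196.6).

```bash
python3 - <<'E'
from h import *
c=np.load("w7.npy",allow_pickle=True).item(); print(ray(c,327,196.6,.032)); print(ray(c,326.6-36,196.6,.032)-ray(c,326.6+35.5,196.6,.032))
E
```

```text
[0.45999277 0.00401157 0.032     ]
[-7.07101200e-06  6.81781926e-02 -5.55111512e-17]
```

Emit:
drive_tool(
  series=[
    [0.005,0.035,0.3,0],
    [0.005,0.035,0.6,0],
    [0.005,0.035,0.85,0],
    [0.005,0.035,1,0],
    [0.005,0.035,1,0],
    [0.005,0.035,1,0],
  ],
)

```text
time_s: 24.58
tcp_pos: [0.46, 0.0037, 0.0913]
ee_rot: [[1.0, 0.0, 0.001], [0.0, -1.0, 0.0], [0.001, -0.0, -1.0]]
wrist_force: [0.0, -0.3, -0.4]
gripper_width: 1.002
```

Emit:
drive_tool(
  series=[
    [0,0,0.02,0],
    [0,0,0.02,0],
    [0,0,0.02,0],
    [0,0,0.02,0],
    [0,0,0.02,0],
    [0,0,0.02,0],
  ],
  fingers=50,
)

```text
time_s: 25.32
tcp_pos: [0.4595, 0.0031, 0.0886]
ee_rot: [[1.0, -0.001, 0.001], [-0.001, -1.0, 0.0], [0.001, -0.0, -1.0]]
wrist_force: [-1.2, 1.0, 5.4]
gripper_width: 0.754
```

Emit:
drive_tool(
  series=[
    [0,0,-0.15,0],
    [0,0,-0.3,0],
    [0,0,-0.5,0],
    [0,0,-0.75,0],
    [0,0,-1,0],
    [0,0,-1,0],
    [0,0,-1,0],
  ],
)

```text
time_s: 26.2
tcp_pos: [0.4584, 0.0028, 0.2072]
ee_rot: [[1.0, -0.001, -0.002], [-0.001, -1.0, -0.0], [-0.002, 0.0, -1.0]]
wrist_force: [-0.8, 0.0, -1.8]
gripper_width: 0.758
```

Emit:
drive_tool(
  series=[
    [0.2,0.4,0,0],
    [0.44,0.8,0,0],
    [0.44,1,0,0],
    [0.44,1,0,0],
  ],
)

```text
time_s: 26.7
tcp_pos: [0.5111, -0.1184, 0.206]
ee_rot: [[1.0, -0.004, -0.005], [-0.004, -1.0, 0.0], [-0.005, -0.0, -1.0]]
wrist_force: [1.1, 0.3, -1.1]
gripper_width: 0.757
```

Emit:
drive_tool(
  series=[
    [0,0.4,0,0],
    [0,0.8,0,0],
    [0,1,0,0],
    [0,1,0,0],
    [0,1,0,0],
  ],
)

```text
time_s: 27.32
tcp_pos: [0.5116, -0.2359, 0.2075]
ee_rot: [[1.0, -0.0, -0.002], [-0.0, -1.0, 0.001], [-0.002, -0.001, -1.0]]
wrist_force: [0.6, 0.7, -1.1]
gripper_width: 0.759
```

```bash
python3 - <<'E'
from h import *
s=telemetry.sense();print(s["tcp_pos"],s["gripper_width"])
c=cam("wrist"); cv2.imwrite("pics/w8.png",c["color"]); np.save("w8.npy",{k:c[k] for k in("A","E","fx","fy","cx","cy")},allow_pickle=True)
print(proj(c,(.516,-.333,.016)))
E
```

```text
[ 0.5115937  -0.23594292  0.20750307] 0.7593337858678899
(np.float64(420.32833191824534), np.float64(189.29316750488871))
```

View pics/w8.png

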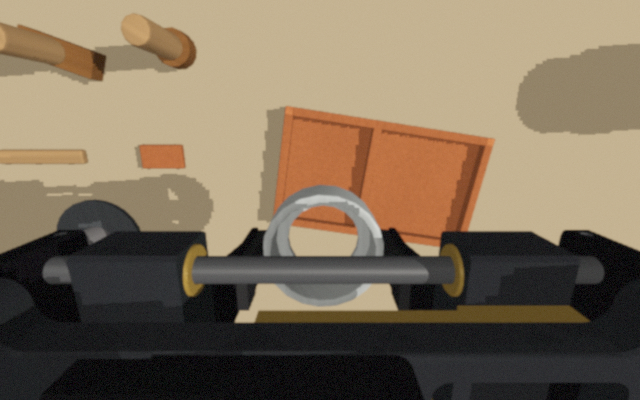

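Wide well centre appears at about (421,187), against (420,189) predicted. Lowering the ring into it.

Emit:
drive_tool(
  series=[
    [0.03,0.4,0,0],
    [0.03,0.81,0,0],
    [0.03,0.81,0.2,0],
    [0.03,0.81,0.45,0],
    [0.03,0.81,0.7,0],
    [0.03,0.81,0.85,0],
    [0.03,0.81,0.95,0],
    [0.03,0.81,0.98,0],
    [0.03,0.81,0.98,0],
    [0.03,0.81,0.98,0],
  ],
)

```text
time_s: 28.62
tcp_pos: [0.5159, -0.3343, 0.0916]
ee_rot: [[1.0, -0.001, 0.002], [-0.001, -1.0, -0.001], [0.002, 0.001, -1.0]]
wrist_force: [0.4, -0.3, -0.2]
gripper_width: 0.761
```

Emit:
drive_tool(
  series=[
    [0,0,0,0],
    [0,0,0,0],
    [0,0,0,0],
    [0,0,0,0],
  ],
  fingers=87,
)

```text
time_s: 29.12
tcp_pos: [0.5155, -0.3343, 0.0907]
ee_rot: [[1.0, -0.001, 0.0], [-0.001, -1.0, -0.0], [0.0, 0.0, -1.0]]
wrist_force: [-0.2, 0.6, -0.4]
gripper_width: 0.992
```

Emit:
drive_tool(
  series=[
    [0,0,-0.2,0],
    [0,0,-0.6,0],
    [0,0,-0.95,0],
    [0,0,-0.95,0],
  ],
)

```text
time_s: 29.62
tcp_pos: [0.5172, -0.335, 0.2091]
ee_rot: [[1.0, -0.0, 0.008], [-0.0, -1.0, -0.004], [0.008, 0.004, -1.0]]
wrist_force: [0.5, 0.0, -0.6]
gripper_width: 0.997
```

Emit:
drive_tool(
  series=[
    [0,-0.4,0,0],
    [0,-0.8,0,0],
    [0,-1,0,0],
    [0,-1,0,0],
  ],
  fingers=50,
)

```text
time_s: 30.12
tcp_pos: [0.5152, -0.2127, 0.204]
ee_rot: [[1.0, 0.002, -0.002], [0.002, -1.0, 0.0], [-0.002, -0.0, -1.0]]
wrist_force: [0.3, -0.6, -0.2]
gripper_width: 0.633
```

Emit:
drive_tool(
  series=[
    [0.2,-0.4,0,0],
    [0.45,-0.8,0,0],
    [0.45,-1,0,0],
    [0.45,-1,0,0],
  ],
)

```text
time_s: 30.62
tcp_pos: [0.5698, -0.0936, 0.2038]
ee_rot: [[1.0, 0.001, -0.001], [0.001, -1.0, -0.0], [-0.001, 0.0, -1.0]]
wrist_force: [-0.6, 0.1, -0.4]
gripper_width: 0.574
```

Emit:
drive_tool(
  series=[
    [0.2,-0.4,0,0],
    [0.45,-0.8,0,0],
    [0.45,-1,0,0],
    [0.45,-1,0,0],
  ],
)

```text
time_s: 31.12
tcp_pos: [0.6239, 0.0257, 0.2038]
ee_rot: [[1.0, -0.0, -0.001], [-0.0, -1.0, -0.0], [-0.001, 0.0, -1.0]]
wrist_force: [0.3, -0.8, 0.2]
gripper_width: 0.578
```

Emit:
drive_tool(
  series=[
    [0,-0.2,0,0],
    [0,-0.4,0,0],
    [0,-0.4,0,0],
    [0,-0.4,0,0],
    [0,-0.4,0,0],
  ],
)

```text
time_s: 31.75
tcp_pos: [0.6237, 0.073, 0.2046]
ee_rot: [[1.0, -0.002, -0.0], [-0.002, -1.0, -0.0], [-0.0, 0.0, -1.0]]
wrist_force: [0.2, 0.3, -1.4]
gripper_width: 0.572
```

```bash
python3 - <<'E'
from h import *
s=telemetry.sense();print(s["tcp_pos"],s["gripper_width"])
c=cam("wrist"); cv2.imwrite("pics/w9.png",c["color"]); np.save("w9.npy",{k:c[k] for k in("A","E","fx","fy","cx","cy")},allow_pickle=True)
t=cam("top")["color"]; a=cv2.resize(t[140:240,375:495],None,fx=4,fy=4); b=np.zeros((400,320,3),np.uint8); w=c["color"][60:260,240:400]; b=cv2.resize(w,None,fx=2,fy=2); cv2.imwrite("pics/c9.png",np.hstack([a,b]))
print(proj(c,(.628,.113,.068)))
E
```

```text
[0.62370324 0.07299272 0.20464641] 0.572185124269041
(np.float64(273.11025737934483), np.float64(205.12791390142533))
```

View pics/c9.png

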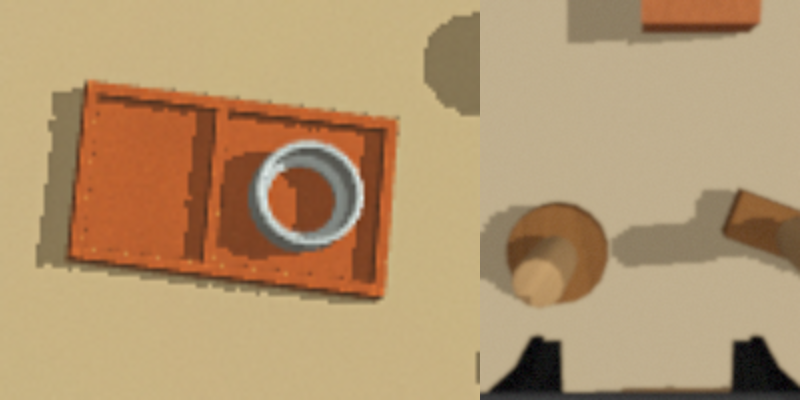

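The ring sits flat in the wide well. The large round stamp's handle top is at (270,201.5), which puts it at about (0.630, 0.1145). Picking it next.

Emit:
drive_tool(
  series=[
    [0.05,-0.34,0,0],
    [0.05,-0.34,0,0],
    [0.05,-0.34,0.25,0],
    [0.05,-0.34,0.5,0],
    [0.05,-0.34,0.75,0],
    [0.05,-0.34,0.91,0],
    [0.05,-0.34,0.91,0],
    [0.05,-0.34,0.91,0],
  ],
)

```text
time_s: 32.85
tcp_pos: [0.6304, 0.1142, 0.0964]
ee_rot: [[1.0, -0.001, 0.001], [-0.001, -1.0, 0.0], [0.001, -0.0, -1.0]]
wrist_force: [-0.4, 0.6, 0.3]
gripper_width: 0.576
```

Emit:
drive_tool(
  series=[
    [0,0,0,0],
    [0,0,0,0],
    [0,0,0,0],
    [0,0,0,0],
    [0,0,0,0],
    [0,0,0,0],
  ],
  fingers=8,
)

```text
time_s: 33.6
tcp_pos: [0.63, 0.1146, 0.0958]
ee_rot: [[1.0, -0.001, 0.0], [-0.001, -1.0, 0.0], [0.0, -0.0, -1.0]]
wrist_force: [-0.7, 0.2, 2.4]
gripper_width: 0.248
```

Emit:
drive_tool(
  series=[
    [0,0,-0.2,0],
    [0,0,-0.5,0],
    [0,0,-0.8,0],
    [0,0,-0.95,0],
    [0,0,-0.95,0],
    [0,0,-0.95,0],
  ],
)

```text
time_s: 34.35
tcp_pos: [0.629, 0.1143, 0.2079]
ee_rot: [[1.0, -0.001, -0.003], [-0.001, -1.0, -0.001], [-0.003, 0.001, -1.0]]
wrist_force: [-0.0, 0.4, -0.8]
gripper_width: 0.249
```

Emit:
drive_tool(
  series=[
    [-0.4,0,0,0],
    [-0.8,0.3,0,0],
    [-0.84,0.6,0,0],
    [-0.84,1,0,0],
    [-0.84,1,0,0],
  ],
)

```text
time_s: 34.98
tcp_pos: [0.5277, -0.0079, 0.208]
ee_rot: [[1.0, -0.005, -0.003], [-0.005, -1.0, -0.001], [-0.003, 0.001, -1.0]]
wrist_force: [0.2, 0.2, -0.2]
gripper_width: 0.247
```

Emit:
drive_tool(
  series=[
    [0,0.4,0,0],
    [0,0.8,0,0],
    [0,1,0,0],
    [0,1,0,0],
    [0,1,0,0],
  ],
)

```text
time_s: 35.6
tcp_pos: [0.5287, -0.1247, 0.2087]
ee_rot: [[1.0, -0.0, -0.001], [-0.0, -1.0, 0.0], [-0.001, -0.0, -1.0]]
wrist_force: [0.1, 1.0, -0.1]
gripper_width: 0.246
```

```bash
python3 - <<'E'
from h import *
s=telemetry.sense();print(s["tcp_pos"],s["gripper_width"])
c=cam("wrist"); cv2.imwrite("pics/w10.png",c["color"])
print(proj(c,(.5295,-.238,.006)),proj(c,(.5295,-.238,.016)))
E
```

```text
[ 0.52870978 -0.12470329  0.20866607] 0.24637649362062305
(np.float64(432.18587299631974), np.float64(190.22966983119318)) (np.float64(435.7772866250161), np.float64(192.53247272830382))
```

View pics/w10.png

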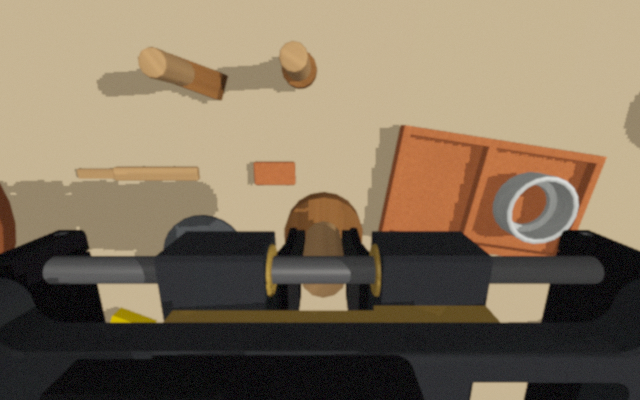

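The narrow well spans columns 396–470 at row 190, so its centre is at about 433, as predicted (432). Both reserved stamps still stand. Placing the round stamp.

Emit:
drive_tool(
  series=[
    [0.005,0.45,0,0],
    [0.005,0.945,0,0],
    [0.005,0.945,0.2,0],
    [0.005,0.945,0.4,0],
    [0.005,0.945,0.6,0],
    [0.005,0.945,0.78,0],
    [0.005,0.945,0.86,0],
    [0.005,0.945,0.885,0],
    [0.005,0.945,0.885,0],
    [0.005,0.945,0.885,0],
  ],
)

```text
time_s: 36.9
tcp_pos: [0.5298, -0.2389, 0.1042]
ee_rot: [[1.0, -0.001, 0.002], [-0.001, -1.0, -0.0], [0.002, 0.0, -1.0]]
wrist_force: [1.2, 0.0, -0.8]
gripper_width: 0.249
```

Emit:
drive_tool(
  series=[
    [0,0,0,0],
    [0,0,0,0],
    [0,0,0,0],
    [0,0,0,0],
  ],
  fingers=45,
)

```text
time_s: 37.4
tcp_pos: [0.5293, -0.2389, 0.1033]
ee_rot: [[1.0, -0.001, 0.0], [-0.001, -1.0, -0.0], [0.0, 0.0, -1.0]]
wrist_force: [0.4, 0.7, -0.2]
gripper_width: 0.506
```

Emit:
drive_tool(
  series=[
    [0,0,-0.2,0],
    [0,0,-0.6,0],
    [0,0,-1,0],
    [0,0,-1,0],
  ],
)

```text
time_s: 37.9
tcp_pos: [0.5314, -0.2394, 0.228]
ee_rot: [[1.0, -0.0, 0.01], [-0.0, -1.0, -0.002], [0.01, 0.002, -1.0]]
wrist_force: [-0.4, -0.1, -0.5]
gripper_width: 0.515
```

Emit:
drive_tool(
  series=[
    [-0.4,-0.4,0,0],
    [-0.8,-0.8,0,0],
    [-1,-1,0,0],
    [-1,-1,0,0],
    [-1,-1,0,0],
  ],
)

```text
time_s: 38.52
tcp_pos: [0.4098, -0.1187, 0.2232]
ee_rot: [[1.0, -0.0, 0.0], [-0.0, -1.0, -0.0], [0.0, 0.0, -1.0]]
wrist_force: [0.1, 0.3, -0.2]
gripper_width: 0.516
```

```bash
python3 - <<'E'
from h import *
c=cam("top"); cv2.imwrite("pics/t11.png",cv2.resize(c["color"][120:300,140:500],None,fx=2.2,fy=2.2))
for n,p in dict(sq=(.506,.359,.074),disc=(.506,.264,.018),ring=(.5155,-.334,.032),rnd=(.5295,-.238,.074)).items():
    u,v=proj(c,p); print(n,round((u-140)*2.2),round((v-120)*2.2))
E
```

```text
sq 65 163
disc 163 171
ring 686 148
rnd 608 130
```

View pics/t11.png

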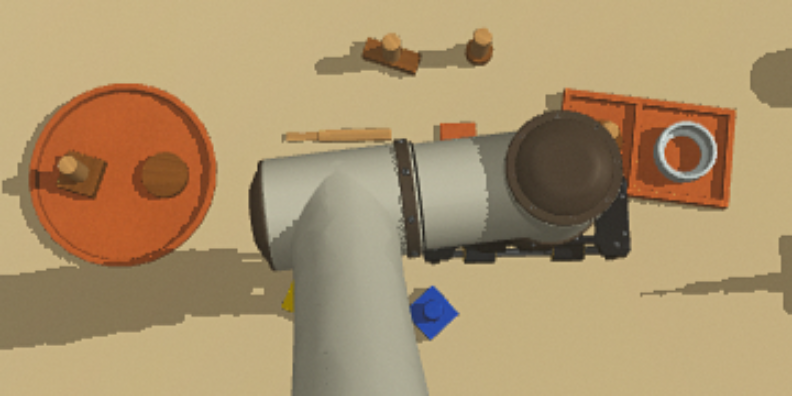

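The top view shows the base at (163,175) and square stamp (67,166) in the dish, and the ring at (686,151). The round stamp's handle top is at (611,129). Everything is where predicted, and the bar and small stamps are standing. The arm partly covers the narrow well, so I'll make one side-view check there.

```bash
python3 - <<'E'
from h import *
c=cam("side"); cv2.imwrite("pics/s12.png",cv2.resize(c["color"][130:350,220:520],None,fx=2.6,fy=2.6))
print(telemetry.sense()["wrist_force"])
E
```

```text
[-0.12658034 -0.39744409 -0.16760554]
```

View pics/s12.png

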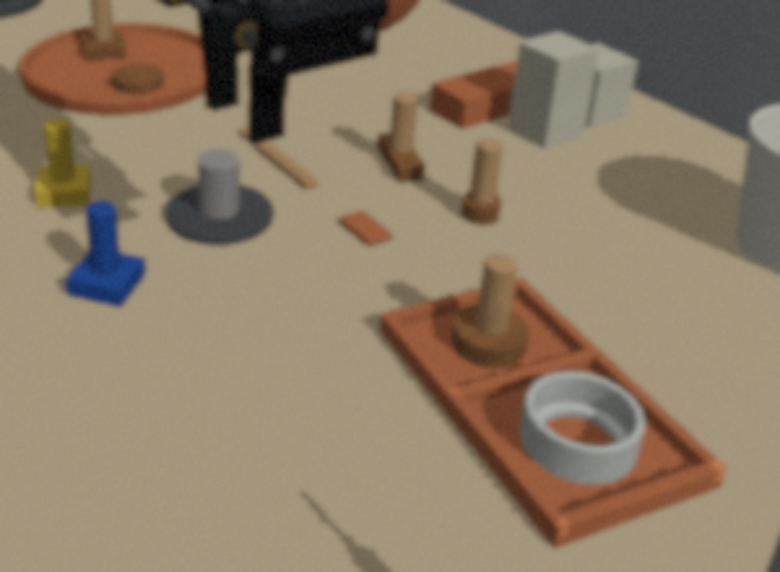

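The side view shows the round stamp upright in the narrow well (490,310) and the ring flat in the wide well (582,425). The base and square stamp are in the dish, and the gripper is clear of everything. Handing in.

```bash
python3 -c "
from station import order
print(order.finish_job())"
```

```text
the job is handed in; nothing more can be done
None
```

Both kits are made up and the job is handed in, at about 39 s of the 125 s allowed; the hand-in gives no verdict. I lowered the ring over the post until it sat on the foot plate with the base free on top. Then I moved the base and the square stamp into the dish, the empty ring into the wide well, and the large round stamp into the narrow well.

The last top and side views showed all four pieces flat or upright where predicted, within about 2 mm. The bar and small stamps were standing undisturbed (judged by eye, not measured), and the gripper was open and clear. No check failed. In the last top view the arm covered part of the narrow well, but the side view showed the stamp upright there.

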